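# Release one roll of brown tape from the gravity dispenser

### The job

Hand out one roll of brown packing tape: with the fingertips, press the orange paddle beside the brown-tape dispenser's chute fully down so that the yellow gate lifts, keep it down until the front roll has rolled to the pick-up end of the chute, then let the paddle come all the way back up so that the gate closes in front of the next roll. Work the gate by the paddle only: do not touch the gate or any tape roll, do not press the white-tape dispenser's paddle, and leave everything else on the bench where it is.

Things in the scene. Friction and masses are not known exactly. Their poses are not given: they have to be found in the camera images.
- dispenser_brown: fixed gravity dispenser of brown tape, base plate 400 x 110 mm, grey-sided chute sloping 10 degrees down to its +x end (end stop at x = 210 mm, walls within y = +-31 mm). Origin: centre of the underside, on the bench; +x to the pick-up end, +y to the paddle's side. Nothing on it is over 190 mm high. A released roll ends at (173, 0, 70) mm
- dispenser_white: fixed gravity dispenser of white tape, base plate 400 x 110 mm, grey-sided chute sloping 10 degrees down to its +x end (end stop at x = 210 mm, walls within y = +-31 mm). Origin: centre of the underside, on the bench; +x to the pick-up end, +y to the paddle's side. Nothing on it is over 190 mm high
- lever_brown (a joint): rocker of the brown-tape dispenser: 0 rad at rest (gate closed), 0.72 rad at its stop, paddle fully down. From about 0.6 rad the gate lets the front roll out, while a bar holds the next roll back. Axis level, across the chute, at (55, 0, 128) mm in the dispenser's frame
- lever_white (a joint): rocker of the white-tape dispenser: 0 rad at rest (gate closed), 0.72 rad at its stop, paddle fully down. From about 0.6 rad the gate lets the front roll out, while a bar holds the next roll back. Axis level, across the chute, at (55, 0, 128) mm in the dispenser's frame
- press_brown (a point): top centre of the brown-tape dispenser's orange paddle, 46 mm along x 50 mm across the chute. In the dispenser's frame at rest (-18, 66, 175) mm, sloping 20 degrees up towards -x; fully pressed (-31, 66, 116) mm, sloping 20 degrees the other way. Takes 1 to 3 N at first and 5 to 8 N near the bottom, then meets a firm stop; springs back when let go
- press_white (a point): top centre of the white-tape dispenser's orange paddle, 46 mm along x 50 mm across the chute. In the dispenser's frame at rest (-18, 66, 175) mm, sloping 20 degrees up towards -x; fully pressed (-31, 66, 116) mm, sloping 20 degrees the other way. Takes 1 to 3 N at first and 5 to 8 N near the bottom, then meets a firm stop; springs back when let go
- gate_brown: gate of the brown-tape dispenser: a yellow plate 70 x 26 mm with a free-turning white sleeve (10 mm thick) along its lower edge, on the front of the rocker. Origin: middle of the sleeve (y along it), at (94, 0, 109) mm in the dispenser's frame when closed; it rises about 30 mm when the paddle is fully pressed
- roll_brown1: front roll of brown packing tape, 90 mm across, 48 mm wide, standing on its edge in the chute, 0.2 kg. Origin: its centre; y along its axis. Starts near (46, 0, 92) mm in its dispenser's frame, resting against the closed gate
- roll_brown2: second roll of brown packing tape, 90 mm across, 48 mm wide, standing on its edge in the chute, 0.2 kg. Origin: its centre; y along its axis. Starts near (-43, 0, 108) mm in its dispenser's frame; comes to the front roll's place when the gate has closed again
- roll_brown3: third roll of brown packing tape, 90 mm across, 48 mm wide, standing on its edge in the chute, 0.2 kg. Origin: its centre; y along its axis. Starts near (-132, 0, 124) mm in its dispenser's frame
- roll_white1: front roll of white packing tape, 90 mm across, 48 mm wide, standing on its edge in the chute, 0.2 kg. Origin: its centre; y along its axis. Starts near (46, 0, 92) mm in its dispenser's frame
- roll_white2: second roll of white packing tape, 90 mm across, 48 mm wide, standing on its edge in the chute, 0.2 kg. Origin: its centre; y along its axis. Starts near (-43, 0, 108) mm in its dispenser's frame
- tape_gun: hand tape gun lying on its side, about 130 x 150 x 46 mm, orange reel and black grip. Origin: underside, below the frame plate's middle. Bystander
- knife: yellow and black safety knife, 165 x 22 x 17 mm, lying flat. Origin: underside centre. Bystander
- label_roll: roll of white labels standing on its flat end, 100 mm across, 60 mm high. Origin: underside centre. Bystander
- small_carton: small closed carton, 160 x 120 x 70 mm. Origin: underside centre. Bystander
- stapler: blue and black stapler, 140 x 34 x 55 mm. Origin: underside centre. Bystander
- marker: grey marker pen with a red cap, 135 mm long, 17 mm thick, lying flat. Origin: underside centre. Bystander

How it is judged:
By the outcome, as a careful person would: the job done as asked, in the order asked, and still so for the second after the job is handed in, with the robot touching nothing.
It also fails if it takes over 38 s, if anything falls off the work surface, if the arm or the gripper's body presses on something with over 40 N, if the wrist force passes 120 N, or if a joint passes its speed limit or range.

### The arm

A 6-joint arm with a two-finger parallel gripper is mounted at the origin on the work surface. World frame = base frame: x ahead of the robot, y to its left, z up, the work surface at z = 0. Lengths are in mm, angles in rad, forces in N, time in s.
With the tool pointing down it reaches from about 275 to 750 mm from the base axis. Payload 10.2 kg.
Tool frame: the origin (TCP) lies at the very end of the fingers, on their centre line; the grasp point (between the pads) lies 19 mm behind it; z points along the fingers, y is the direction in which the jaws open and shut (so a half turn about z gives the same grasp; the last joint's range is limited). The gripper opens to 85 mm and grips with 20 to 120 N. Pads are 22 mm wide; open, the fingers measure 114 mm over their backs; the gripper's body (76 mm by 85 mm) begins 54 mm behind the grasp point. The pads swing forward as they close: fully open they stand 13 mm farther back than shut.
Start: joints at [0.905, 0.313, 1.498, -0, 1.331, -0.223], TCP at [224.96, 474.367, 198.694] pointing down, gripper open.
Joint ranges: [-2.94, 2.94], [-0.97, 2.17], [0.19, 2.56], [-1.23, 4.37], [0.02, 3.11], [-2.88, 2.88]. Speed limits (rad/s): [2.39, 2.39, 3.01, 3.14, 3.14, 3.14].

### API

Orientations are given as a 3x3 rotation matrix whose columns are the frame's x, y, z axes.
In Python, from workcell import bot gives the robot as it stands.
- The arm moves only by the tool carry_out, never from a script. Its argument "rows" is text: rows parted by semicolons, each of 7 numbers parted by spaces: the closure, from 0 (fully open) to 1 (shut), then the shift along the tool's x, y, z in cm, then the turn, a rotation vector about the tool's x, y, z in degrees. A call has 1 to 20 rows; each row shifts and turns the commanded pose from where the row before left it, along the tool's axes as they then stand; what a row does not reach is not made up. A row lasts 1/10 s, in which the tool goes at most 50 mm and 8.59 degrees, less where a joint would pass 70% of its speed; a pose out of reach is approached as far as the arm can. A call with a gripper value outside its range is refused whole. The fingers move at their own pace and stop on an object; the grip force is fixed at half the most. Time passes only in rows, so rows that do not move let the fingers close. It gives the time, the measured TCP pose, the force and the opening at its end, in the units of the state.
- bot.observe(): the state, without advancing time (a new reading comes with each control period).
- bot.capture(name): name is "scene" or "top"; returns the picture (400x640x3 uint8, red, green, blue); there is no depth.
- bot.camera_info(name): a dict with "camera_matrix" (3x3 intrinsics, pixels), "extrinsics" (4x4, takes a point from camera to world coordinates). Camera axes: x right, y up, looking along -z (the intrinsics and any distortion apply to the point x, -y, -z); pixel columns grow to the right and rows downward; lengths in mm; the calibration is good to about 2 mm. A picture is of the moment at which its call begins. camera_info takes no time and is no camera call.
- bot.finish_job(): hands the job in, once; it reports no verdict.
The state is a dict: "clock": time; "qpos": joint angles; "dq": joint speeds; "effort": joint torques, N m; "eef_pos": TCP position; "tcp_rot": TCP orientation; "contact_force": force on the tool from outside, world axes, zero at the start; "torque": the same for the moment, N m; "gripper_width": finger opening in mm.
Only numpy, scipy, OpenCV 4.12 (cv2) and the standard library are available. Lean on these libraries where they do the work, as an engineer would, in place of code of your own. Each camera call takes 0.05 s, during which the arm holds its last target. There are 200 camera calls.

## Working session

There is one attempt and no reset: what is moved stays moved. The work goes in short steps, Python scripts to look and compute and a tool call to move; the robot and the scene stay as the last step left them, time stands still between calls to the robot, and variables do not carry over. Pictures are saved under pics/ and viewed, about 8 in all and at most 12, crops included, and the job is handed in when it is done.

Besides the shell and the picture viewer there is one more tool, called after "Emit:" as name(argument=value, ...) on one line, values as JSON. carry_out: Moves the arm, as the interface text tells. Its arguments: {"type":"object","properties":{"rows":{"type":"string"}},"required":["rows"]}

```bash
mkdir -p pics; python3 - <<'E'
from workcell import bot
import cv2,numpy as np
for n in("scene","top"):
    i=bot.capture(n);cv2.imwrite(f"pics/{n}0.png",i[:,:,::-1])
    c=bot.camera_info(n);print(n,{k:np.round(v,4).tolist() if not isinstance(v,str) else v for k,v in c.items()})
s=bot.observe();print(s)
E
```

```text
scene {'camera_matrix': [[389.6991, 0.0, 318.1304], [0.0, 389.6991, 198.2379], [0.0, 0.0, 1.0]], 'extrinsics': [[-0.118, -0.6499, 0.7508, 1476.5713], [0.9928, -0.063, 0.1015, 133.827], [-0.0187, 0.7574, 0.6527, 1010.5579], [0.0, 0.0, 0.0, 1.0]]}
top {'camera_matrix': [[402.8566, 0.0, 323.5367], [0.0, 402.8566, 196.9669], [0.0, 0.0, 1.0]], 'extrinsics': [[0.1138, 0.9706, -0.2121, 272.529], [-0.9935, 0.1103, -0.028, -10.1948], [-0.0038, 0.2139, 0.9768, 1233.2673], [0.0, 0.0, 0.0, 1.0]]}
{'clock': 0.1, 'qpos': array([ 9.04567471e-01,  3.13387395e-01,  1.49833427e+00, -7.37515363e-06,
        1.33101838e+00, -2.23383589e-01]), 'dq': array([ 0.00130534, -0.00261561, -0.00250993, -0.00172603, -0.00072248,
       -0.00058688]), 'effort': array([ 1.96279638e-03, -4.12905622e+01, -2.60141677e+01, -2.16987009e-04,
        3.08582014e-03,  2.65085225e-05]), 'eef_pos': array([224.80826336, 474.14330113, 198.20583688]), 'tcp_rot': array([[-9.03536757e-01,  4.28510017e-01, -7.03483124e-04],
       [ 4.28510523e-01,  9.03536336e-01, -9.06455841e-04],
       [ 2.47197156e-04, -1.12046609e-03, -9.99999342e-01]]), 'contact_force': array([-0.27044129,  0.22497788,  0.28665297]), 'torque': array([-0.03153684, -0.03256574,  0.02809106]), 'gripper_width': 85.16659881692266}
```

View pics/scene0.png

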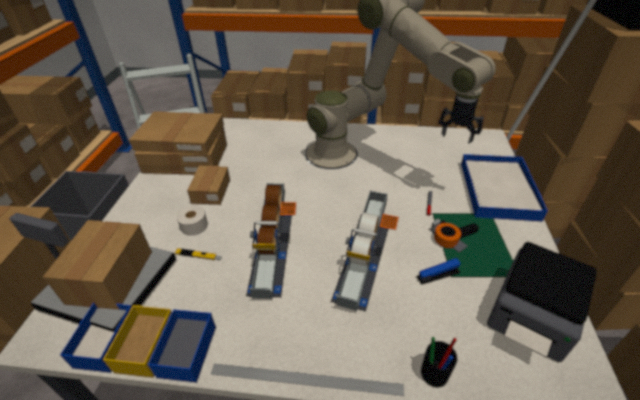

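View pics/top0.png

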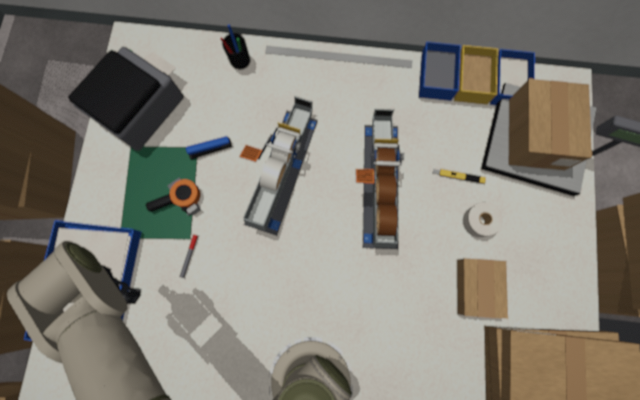

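The scene view shows the brown dispenser at about (268,240), with its paddle at (288,209). In the top view it is at about (383,180), with its paddle at (365,176). Pick-up ends point away from the robot, and the white dispenser lies to its +y side.

```bash
cat > h.py <<'E'
import cv2,numpy as np
from workcell import bot
def cam(n):
    c=bot.camera_info(n);return np.array(c["camera_matrix"]),np.array(c["extrinsics"])
def ray(n,p):
    K,E=cam(n);d=np.linalg.inv(K)@[p[0],p[1],1];d=E[:3,:3]@(d*[1,-1,-1]);return E[:3,3],d/np.linalg.norm(d)
def plane(n,p,z):
    o,d=ray(n,p);return o+d*(z-o[2])/d[2]
def tri(p,q):
    a,u=ray("scene",p);b,v=ray("top",q);t=np.linalg.lstsq(np.c_[u,-v],b-a,rcond=None)[0]
    x,y=a+t[0]*u,b+t[1]*v;return (x+y)/2,np.linalg.norm(x-y)
def proj(n,X):
    K,E=cam(n);c=E[:3,:3].T@(np.asarray(X)-E[:3,3]);p=K@(c*[1,-1,-1]);return p[:2]/p[2]
E
python3 - <<'E'
from h import *
for n,(x0,y0,x1,y1) in dict(scene=(235,170,315,310),top=(345,95,425,260)).items():
    i=cv2.imread(f"pics/{n}0.png");h=cv2.cvtColor(i,cv2.COLOR_BGR2HSV)
    print(n,"paddle hsv",h[209,288] if n=="scene" else h[176,362])
    m=cv2.inRange(h,(3,150,130),(14,255,255))
    k,l,st,ce=cv2.connectedComponentsWithStats(m)
    for s,c in zip(st[1:],ce[1:]):
        if s[4]>40: print(s,c.round(1))
    b=cv2.inRange(h,(100,120,60),(125,255,255));k,l,st,ce=cv2.connectedComponentsWithStats(b[y0:y1,x0:x1].copy())
    for s,c in zip(st[1:],ce[1:]):
        if s[4]>3: print("blue",s[4],(c+[x0,y0]).round(1))
    f=4;cv2.imwrite(f"pics/{n}c.png",cv2.resize(i[y0:y1,x0:x1],None,fx=f*.9,fy=f*.9,interpolation=cv2.INTER_CUBIC))
a,b=[cv2.imread(f"pics/{n}c.png") for n in("scene","top")]
H=max(a.shape[0],b.shape[0]);cv2.imwrite("pics/c.png",np.hstack([cv2.copyMakeBorder(q,0,H-q.shape[0],0,0,0) for q in(a,b)]));print(H)
E
```

```text
scene paddle hsv [ 12 223 137]
[185  13 172   5 421] [273.6  14.9]
[423  16 141   5 325] [491.3  18.3]
[  0  23  69  37 224] [32.  41.2]
[ 77 133  40  39 233] [ 96.3 151.7]
[280 202  15  13 123] [286.6 209.1]
[380 215  18  14 164] [388.4 221.8]
[436 224  25  17 191] [447.8 232.4]
blue 8 [254.5 234.5]
blue 46 [280.9 254.8]
blue 53 [276.9 289.2]
top paddle hsv [ 12 181 121]
[241 148  20  13  85] [252.  153.9]
[357 170  17  13 157] [365.5 176.2]
[170 180  27  26 352] [183.5 193. ]
blue 10 [422.   95.5]
blue 47 [368.4 131.4]
blue 7 [395.  129.3]
blue 10 [395.  134.2]
blue 15 [397.5 155.7]
blue 77 [368. 238.]
594
```

View pics/c.png

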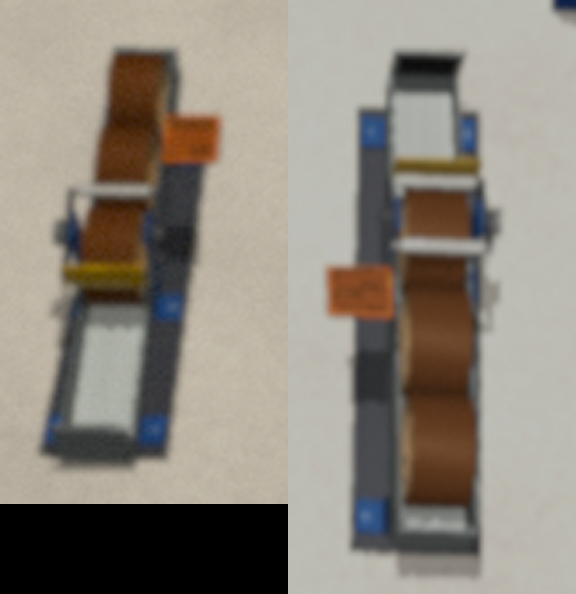

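```bash
python3 - <<'E'
from h import *
print("paddle",tri((288,208.8),(365.3,176.0)))
for z in(5,10):
    c=np.array([plane("top",p,z) for p in[(365,125),(362.8,247.5),(398.3,248),(397.8,126.4)]])[:,:2]
    print(z,c.round(0).tolist(),"len",[np.linalg.norm(c[i]-c[(i+1)%4]).round(0) for i in range(4)],"ctr",c.mean(0).round(1))
    d=c[0]-c[1];e=c[3]-c[2];print("yaw",np.degrees(np.arctan2(d[1],d[0])),np.degrees(np.arctan2(e[1],e[0])))
p,q=plane("top",(368.4,131.4),10),plane("top",(368,238),10);d=p-q;y=np.arctan2(d[1],d[0]);print("yaw blue",np.degrees(y),p,q)
p,q=plane("scene",(276.9,289.2),10),plane("scene",(280.9,254.8),10);d=p-q;print("scene blue",p,q,np.degrees(np.arctan2(d[1],d[0])))
P=tri((288,208.8),(365.3,176.0))[0]
for yw in(y,):
    R=np.array([[np.cos(yw),-np.sin(yw)],[np.sin(yw),np.cos(yw)]]);print("origin from paddle",P[:2]-R@[-18,66])
E
```

```text
paddle (array([573.76039695, -86.2311991 , 172.91986458]), np.float64(0.08434787196615164))
5 [[792.0, -82.0], [397.0, -111.0], [407.0, -218.0], [799.0, -188.0]] len [np.float64(397.0), np.float64(108.0), np.float64(393.0), np.float64(106.0)] ctr [ 598.9 -149.7]
yaw 4.306525111598545 4.4959489236238035
10 [[790.0, -81.0], [396.0, -111.0], [407.0, -218.0], [797.0, -187.0]] len [np.float64(395.0), np.float64(107.0), np.float64(391.0), np.float64(106.0)] ctr [ 597.5 -149.2]
yaw 4.306525111598547 4.495948923623802
yaw blue 4.965492456896182 [769.36828076 -94.13646404  10.        ] [ 426.60674044 -123.91620886   10.        ]
scene blue [767.29654816 -98.09133185  10.        ] [ 628.11200119 -112.32065021   10.        ] 5.837265964551009
origin from paddle [ 597.40552251 -150.4254982 ]
```

Emit:
carry_out(rows="1 0 0 -1.5 0 0 -7.5;1 0 0 -1.5 0 0 -7.5;1 0 0 -1.5 0 0 -7.5;1 0 0 -1.5 0 0 -7.5;1 -2 -4.1 0 0 0 0;1 -2 -4.1 0 0 0 0;1 -2 -4.1 0 0 0 0;1 -2 -4.1 0 0 0 0;1 -2 -4.1 0 0 0 0;1 -2 -4.1 0 0 0 0;1 -2 -4.1 0 0 0 0;1 -2 -4.1 0 0 0 0;1 -2 -4.1 0 0 0 0;1 -2 -4.1 0 0 0 0;1 -2 -4.1 0 0 0 0;1 -2 -4.1 0 0 0 0;1 -2 -4.1 0 0 0 0;1 -2 -4.1 0 0 0 0;1 0 0 0 0 0 0;1 0 0 0 0 0 0")

```text
clock: 2.1
eef_pos: [550.3, -75.6, 257.9]
tcp_rot: [[-0.997, -0.079, -0.001], [-0.079, 0.997, 0.001], [0.001, 0.001, -1.0]]
contact_force: [0.4, 0.7, -0.4]
gripper_width: 0.1
```

Emit:
carry_out(rows="1 -1.1 -1.2 0 0 0 0;1 0 0 2 0 0 0;1 0 0 2 0 0 0;1 0 0 1 0 0 0;1 0 0 0 0 0 0;1 0 0 0 0 0 0")

```text
clock: 2.7
eef_pos: [562.5, -85.8, 209.7]
tcp_rot: [[-0.997, -0.081, 0.001], [-0.081, 0.997, -0.0], [-0.001, -0.0, -1.0]]
contact_force: [-0.2, 0.4, 0.4]
gripper_width: 0.0
```

```bash
python3 - <<'E'
from h import *
o=[]
for n,(x0,y0,x1,y1) in dict(scene=(235,150,335,310),top=(325,95,425,255)).items():
    i=bot.capture(n)[:,:,::-1];o.append(cv2.resize(i[y0:y1,x0:x1],None,fx=3.6,fy=3.6,interpolation=cv2.INTER_CUBIC))
cv2.imwrite("pics/d.png",np.hstack(o));s=bot.observe();print(s["eef_pos"],s["contact_force"],s["clock"])
E
```

```text
[562.66271976 -86.08556261 209.8934721 ] [ 0.5432602  -0.38137821 -0.04310052] 2.8
```

View pics/d.png

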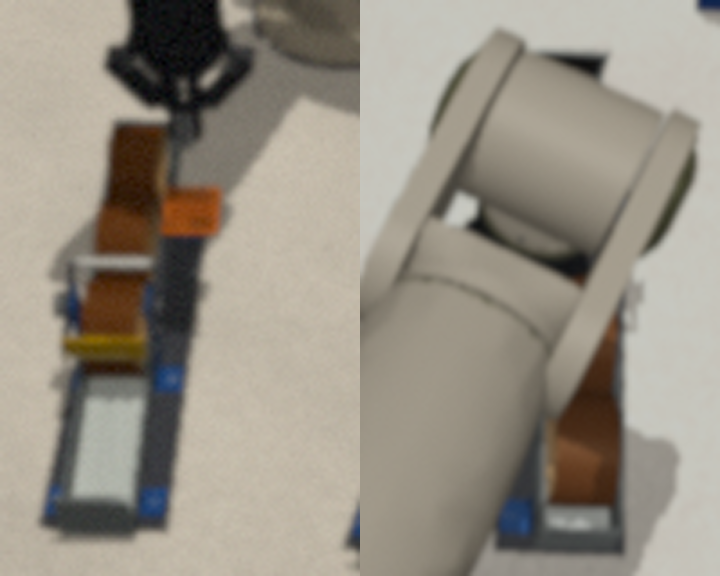

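```bash
python3 - <<'E'
from h import *
T=np.array([562.6,-86,209.8]);n=np.array([.997,.081,0])
print(proj("scene",T))
for p in[(187,137),(108,50),(110,72),(140,92),(165,106),(170,118),(252,72),(240,88),(205,106),(198,118)]:
    q=(235+p[0]/3.6,150+p[1]/3.6);o,d=ray("scene",q);X=o+d*((T-o)@n)/(d@n);print(p,"lateral",round((X-T)@[-.081,.997,0],1),"above tip",round(X[2]-T[2],1))
E
```

```text
[287.9002009  197.80277274]
(187, 137) lateral -0.2 above tip 39.8
(108, 50) lateral -58.6 above tip 131.0
(110, 72) lateral -59.4 above tip 108.6
(140, 92) lateral -36.3 above tip 88.0
(165, 106) lateral -16.5 above tip 73.4
(170, 118) lateral -13.2 above tip 60.5
(252, 72) lateral 58.6 above tip 109.7
(240, 88) lateral 47.9 above tip 93.0
(205, 106) lateral 17.5 above tip 73.7
(198, 118) lateral 10.7 above tip 60.7
```

Fingers are narrow for 60 mm above the tip, so the knuckles clear the rolls. Next I press in stages.

Emit:
carry_out(rows="1 0 0 1 0 0 0;1 0 0 1 0 0 0;1 0 0 1 0 0 0;1 0 0 1 0 0 0;1 0 0 1 0 0 0;1 0 0 1 0 0 0;1 0 0 1 0 0 0;1 0 0 0.5 0 0 0;1 0 0 0 0 0 0;1 0 0 0 0 0 0")

```text
clock: 3.8
eef_pos: [562.5, -86.2, 133.8]
tcp_rot: [[-0.997, -0.081, 0.0], [-0.081, 0.997, -0.0], [-0.0, -0.0, -1.0]]
contact_force: [-0.7, -0.0, 0.4]
gripper_width: 0.2
```

```bash
python3 - <<'E'
from h import *
i=bot.capture("scene")[:,:,::-1];cv2.imwrite("pics/e.png",cv2.resize(i[150:270,235:335],None,fx=5,fy=5,interpolation=cv2.INTER_CUBIC));s=bot.observe();print(s["eef_pos"],s["contact_force"],s["clock"],proj("scene",s["eef_pos"]))
E
```

```text
[562.51642329 -86.25513937 133.91579567] [ 0.43243538  0.30732602 -0.47653926] 3.85 [289.42819872 215.28552084]
```

View pics/e.png

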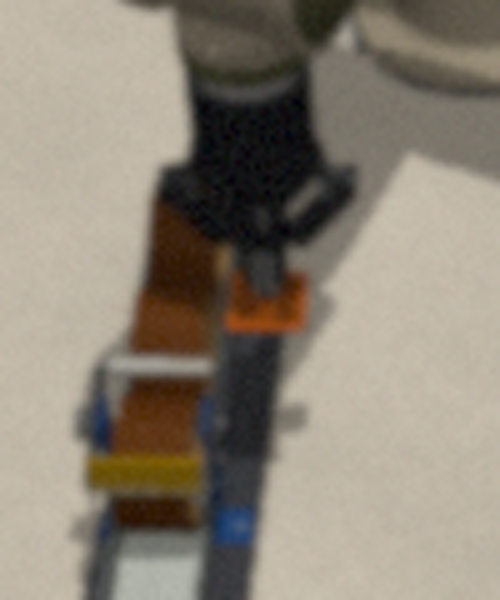

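```bash
python3 - <<'E'
from h import *
yw=np.radians(4.7);c,s=np.cos(yw),np.sin(yw);O=np.array([597.5,-150,0]);Rw=np.array([[c,-s,0],[s,c,0],[0,0,1]])
def W(p):return O+Rw@p
for th in(0,.1,.2,.3,.4,.5,.6,.72):
    C,S=np.cos(th),np.sin(th);r=lambda x,z:np.array([55+C*x-S*z,0,128+S*x+C*z])
    P=[]
    for e in(-23,0,23):
        q=r(-73+e*np.cos(.349),47-e*np.sin(.349));P.append(proj("scene",W(q+[0,66,0]))[1].round(1))
    # z of the surface under tip (flat tip +-11)
    a,b=[r(-73+e*np.cos(.349),47-e*np.sin(.349)) for e in(-23,23)]
    zs=[np.interp(x,[a[0],b[0]],[a[2],b[2]]) for x in(-41,-30,-19)]
    G=proj("scene",W(r(39,-19)))[1]
    print(th,"rows far,mid,near",P,"tip z",round(max(zs),1),"gate row",G.round(1))
for n in("e",):
    i=cv2.imread(f"pics/{n}.png");h=cv2.cvtColor(i,cv2.COLOR_BGR2HSV);m=cv2.inRange(h,(3,150,110),(14,255,255))
    for X in(232,240,290,298):
        w=np.where(m[240:345,X])[0];print(X,150+(240+w.min())/5,150+(240+w.max())/5)
    g=cv2.inRange(h,(20,120,80),(32,255,255));w=np.where(g[:,150])[0];print("yellow",150+w.min()/5,150+w.max()/5)
i=cv2.imread("pics/scene0.png")[150:270,235:335];i=cv2.resize(i,None,fx=5,fy=5,interpolation=cv2.INTER_CUBIC);h=cv2.cvtColor(i,cv2.COLOR_BGR2HSV);m=cv2.inRange(h,(3,150,110),(14,255,255))
for X in(232,240,290,298):
        w=np.where(m[240:345,X])[0];print("rest",X,150+(240+w.min())/5,150+(240+w.max())/5)
g=cv2.inRange(h,(20,120,80),(32,255,255));w=np.where(g[:,150])[0];print("yellow",150+w.min()/5,150+w.max()/5)
E
```

```text
0 rows far,mid,near [np.float64(202.1), np.float64(208.4), np.float64(214.8)] tip z 182.9 gate row 248.3
0.1 rows far,mid,near [np.float64(203.3), np.float64(209.2), np.float64(215.3)] tip z 172.2 gate row 247.9
0.2 rows far,mid,near [np.float64(204.8), np.float64(210.3), np.float64(215.9)] tip z 161.8 gate row 247.3
0.3 rows far,mid,near [np.float64(206.6), np.float64(211.6), np.float64(216.7)] tip z 151.9 gate row 246.5
0.4 rows far,mid,near [np.float64(208.6), np.float64(213.1), np.float64(217.7)] tip z 143.5 gate row 245.7
0.5 rows far,mid,near [np.float64(210.9), np.float64(214.8), np.float64(218.8)] tip z 136.2 gate row 244.7
0.6 rows far,mid,near [np.float64(213.3), np.float64(216.7), np.float64(220.1)] tip z 128.9 gate row 243.7
0.72 rows far,mid,near [np.float64(216.5), np.float64(219.1), np.float64(221.8)] tip z 119.8 gate row 242.3
232 212.2 216.0
240 213.0 216.2
290 213.4 215.8
298 208.6 215.4
yellow 241.4 247.8
rest 232 202.4 215.0
rest 240 202.0 215.0
rest 290 203.0 214.4
rest 298 203.2 212.4
yellow 243.6 249.2
```

The gate has risen a little (yellow top edge went from row 243.6 to 241.4), so the paddle is partly down. It is less far down than the reported height implies, so I go on in small steps.

Emit:
carry_out(rows="1 0 0 0.5 0 0 0;1 0 0 0.5 0 0 0;1 0 0 0 0 0 0;1 0 0 0 0 0 0")

```text
clock: 4.25
eef_pos: [562.3, -86.2, 123.5]
tcp_rot: [[-0.997, -0.081, -0.0], [-0.081, 0.997, 0.0], [0.0, 0.0, -1.0]]
contact_force: [1.2, -0.6, 0.3]
gripper_width: -0.1
```

```bash
cat > chk.py <<'E'
from h import *
import sys
F=[]
for k in range(3):
    i=bot.capture("scene")[:,:,::-1];F.append(bot.observe()["contact_force"])
c=cv2.resize(i[150:310,235:335],None,fx=5,fy=5,interpolation=cv2.INTER_CUBIC);cv2.imwrite(f"pics/{sys.argv[1]}.png",cv2.resize(c,None,fx=.75,fy=.75))
h=cv2.cvtColor(c,cv2.COLOR_BGR2HSV);g=cv2.inRange(h,(20,120,80),(32,255,255));w=np.where(g[:500,150])[0];print("yellow",150+w.min()/5,150+w.max()/5)
m=cv2.inRange(h,(3,150,110),(14,255,255))
for X in(240,298):
    w=np.where(m[240:375,X])[0];print("paddle",150+(240+w.min())/5,150+(240+w.max())/5)
s=bot.observe();print(s["eef_pos"],np.mean(F,0),s["clock"],s["effort"].round(2),s["gripper_width"])
E
python3 chk.py f
```

```text
yellow 240.2 247.4
paddle 213.8 216.8
paddle 210.8 216.4
[562.3369983  -86.14018612 123.61752551] [-0.08504244  0.04315281 -0.37060061] 4.4 [-2.000e-02 -4.714e+01 -2.457e+01  0.000e+00 -0.000e+00  0.000e+00] 0.031288482402671285
```

View pics/f.png

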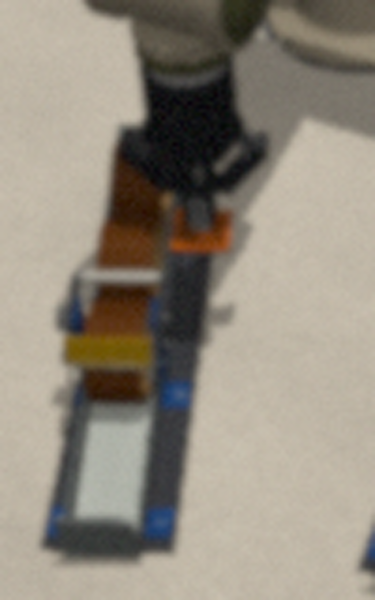

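Emit:
carry_out(rows="1 0 0 0.3 0 0 0;1 0 0 0.3 0 0 0;1 0 0 0.3 0 0 0;1 0 0 0 0 0 0")

```text
clock: 4.8
eef_pos: [562.1, -86.3, 114.3]
tcp_rot: [[-0.997, -0.081, -0.001], [-0.081, 0.997, 0.0], [0.001, 0.0, -1.0]]
contact_force: [-2.8, -0.6, 2.2]
gripper_width: -0.2
```

```bash
python3 chk.py g
```

```text
yellow 238.4 245.8
paddle 215.4 217.4
paddle 212.8 217.0
[562.46913204 -86.17011419 114.52069857] [-0.38464002 -0.51414481  0.6176005 ] 4.95 [-3.000e-02 -4.735e+01 -2.429e+01 -1.000e-02  2.000e-02 -0.000e+00] -0.13927784840429971
```

Emit:
carry_out(rows="1 0 0 0.3 0 0 0;1 0 0 0.3 0 0 0;1 0 0 0.2 0 0 0;1 0 0 0 0 0 0")

```text
clock: 5.35
eef_pos: [562.0, -86.2, 106.4]
tcp_rot: [[-0.997, -0.081, -0.001], [-0.081, 0.997, 0.0], [0.001, 0.0, -1.0]]
contact_force: [-5.2, -0.2, 5.5]
gripper_width: 0.1
```

```bash
python3 chk.py h
```

```text
yellow 236.6 245.0
paddle 217.4 218.4
paddle 215.4 218.4
[562.40157972 -86.21639062 106.6554033 ] [-3.5045784  -0.22409319  3.3348978 ] 5.5 [  0.36 -46.   -24.13   0.27  -0.59  -0.  ] 0.26390257530734007
```

View pics/h.png

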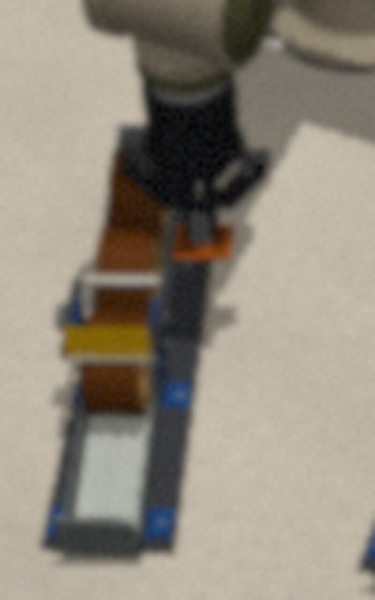

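Gate is well up, force rising, and the front roll is starting to move. I press a bit further to the stop, then hold.

Emit:
carry_out(rows="1 0 0 0.3 0 0 0;1 0 0 0.2 0 0 0;1 0 0 0 0 0 0;1 0 0 0 0 0 0")

```text
clock: 5.9
eef_pos: [562.3, -86.2, 101.7]
tcp_rot: [[-0.997, -0.081, -0.0], [-0.081, 0.997, 0.0], [0.0, 0.0, -1.0]]
contact_force: [-3.8, 0.1, 2.8]
gripper_width: -0.2
```

```bash
python3 chk.py i
```

```text
yellow 235.6 244.2
paddle 218.8 218.8
paddle 216.6 219.2
[562.32610278 -86.20898306 101.66066626] [-3.39586848 -0.06184149  4.23253378] 6.05 [  0.5  -45.87 -24.22   0.36  -0.81  -0.  ] 0.041449312545385184
```

Emit:
carry_out(rows="1 0 0 0.2 0 0 0;1 0 0 0.2 0 0 0;1 0 0 0 0 0 0;1 0 0 0 0 0 0")

```text
clock: 6.45
eef_pos: [562.3, -86.2, 97.6]
tcp_rot: [[-0.997, -0.081, -0.0], [-0.081, 0.997, 0.0], [0.0, 0.0, -1.0]]
contact_force: [-3.6, -0.5, 2.6]
gripper_width: 0.3
```

```bash
python3 chk.py j
```

```text
yellow 234.8 243.0
paddle 219.0 219.6
paddle 217.8 220.0
[562.3485934  -86.21994558  97.63675788] [-3.40030639 -0.59552344  2.60027321] 6.6 [  0.46 -46.3  -24.22   0.33  -0.75  -0.  ] -0.17452081982322623
```

View pics/j.png

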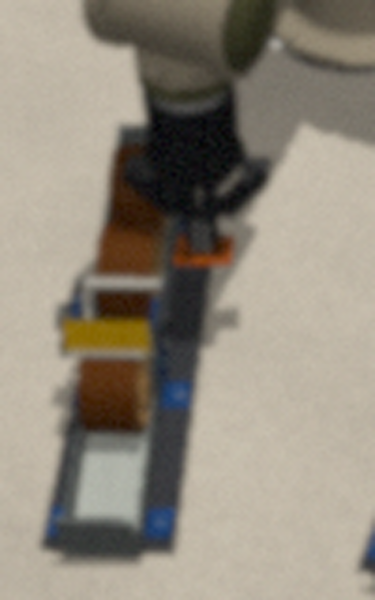

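Emit:
carry_out(rows="1 0 0 0.2 0 0 0;1 0 0 0.2 0 0 0;1 0 0 0 0 0 0;1 0 0 0 0 0 0")

```text
clock: 7.0
eef_pos: [562.4, -86.2, 93.9]
tcp_rot: [[-0.997, -0.081, 0.0], [-0.081, 0.997, -0.0], [-0.0, -0.0, -1.0]]
contact_force: [-5.2, 0.0, 5.9]
gripper_width: 0.1
```

```bash
python3 chk.py k;python3 -c "
from workcell import bot;print(bot.observe()['torque'])"
```

```text
yellow 234.0 242.4
paddle 219.6 220.6
paddle 218.6 220.8
[562.36262727 -86.23468864  93.9362409 ] [-4.56424675 -0.01206898  5.34218601] 7.15 [  0.41 -44.87 -23.7    0.36  -1.05   0.  ] -0.2280612428924312
[-0.00603083  0.73984234 -0.04160301]
```

Emit:
carry_out(rows="1 0 0 0.2 0 0 0;1 0 0 0.2 0 0 0;1 0 0 0 0 0 0;1 0 0 0 0 0 0")

```text
clock: 7.55
eef_pos: [562.5, -86.2, 90.0]
tcp_rot: [[-0.997, -0.081, 0.001], [-0.081, 0.997, -0.0], [-0.001, -0.0, -1.0]]
contact_force: [-4.3, 1.0, 5.3]
gripper_width: 0.0
```

```bash
python3 chk.py l
```

```text
yellow 233.2 242.0
paddle 220.8 221.2
paddle 219.8 221.6
[562.52318936 -86.23640853  90.02371325] [-3.99197699  0.47821705  5.8321723 ] 7.7 [  0.29 -44.88 -23.35   0.29  -0.92   0.  ] -0.08073695084953678
```

View pics/l.png

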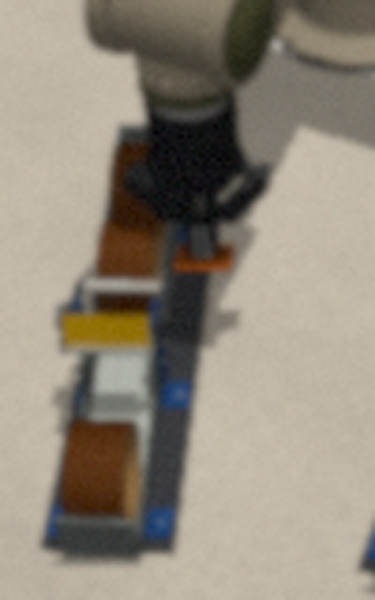

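The front roll is at the end stop (crop (100,470)), and the second roll is held behind the bar. I press a few mm more to confirm the firm stop.

Emit:
carry_out(rows="1 0 0 0.2 0 0 0;1 0 0 0.2 0 0 0;1 0 0 0 0 0 0")

```text
clock: 8.0
eef_pos: [562.9, -86.2, 86.1]
tcp_rot: [[-0.997, -0.081, 0.002], [-0.081, 0.997, -0.0], [-0.002, -0.0, -1.0]]
contact_force: [-3.4, 0.7, 6.4]
gripper_width: -0.0
```

```bash
python3 chk.py m
```

```text
yellow 232.4 241.0
paddle 221.4 222.2
paddle 220.6 222.0
[562.83124967 -86.2239402   86.1654053 ] [-2.95205596  0.74289963  5.85162254] 8.15 [ 2.000e-02 -4.474e+01 -2.270e+01  1.300e-01 -6.700e-01  1.000e-02] -0.08273839195718695
```

Emit:
carry_out(rows="1 0 0 0.2 0 0 0;1 0 0 0.2 0 0 0;1 0 0 0 0 0 0")

```text
clock: 8.45
eef_pos: [563.2, -86.3, 84.9]
tcp_rot: [[-0.997, -0.081, 0.003], [-0.081, 0.997, -0.001], [-0.003, -0.001, -1.0]]
contact_force: [-12.1, 2.3, 26.7]
gripper_width: -0.0
```

```bash
python3 chk.py n
```

```text
yellow 232.4 241.0Traceback (most recent call last):
  File "chk.py", line 10, in <module>
    w=np.where(m[240:375,X])[0];print("paddle",150+(240+w.min())/5,150+(240+w.max())/5)
                                                        ~~~~~^^
    return umr_minimum(a, axis, None, out, keepdims, initial, where)
ValueError: zero-size array to reduction operation minimum which has no identity
```

Firm stop reached: 27 N, and the gate has stopped rising. Now I let the paddle up and retreat.

Emit:
carry_out(rows="1 0 0 -0.4 0 0 0;1 0 0 -0.8 0 0 0;1 0 0 -1 0 0 0;1 0 0 -1 0 0 0;1 0 0 -1 0 0 0;1 0 0 -1 0 0 0;1 0 0 -1 0 0 0;1 0 0 -1 0 0 0;1 0 0 -1 0 0 0;1 0 0 -1.5 0 0 0;1 0 0 -2 0 0 0;1 0 0 -2 0 0 0;1 0 0 -2 0 0 0;1 0 0 -2 0 0 0;1 2 3 0 0 0 0;1 2 4 0 0 0 0;1 2 4 0 0 0 0;1 2 4 0 0 0 0;1 0 0 0 0 0 0;1 0 0 0 0 0 0")

```text
clock: 10.6
eef_pos: [470.1, 57.2, 259.1]
tcp_rot: [[-0.997, -0.082, 0.0], [-0.082, 0.997, -0.0], [-0.0, -0.0, -1.0]]
contact_force: [0.3, -0.1, -0.4]
gripper_width: -0.2
```

```bash
python3 chk.py o
```

```text
yellow 243.4 249.2
paddle 202.2 215.0
paddle 202.6 213.8
[470.82827796  55.9858133  258.52080991] [ 0.15735184 -0.32290089  0.06977821] 10.75 [ 5.500e-01 -3.530e+01 -2.685e+01  1.000e-02  2.000e-02 -0.000e+00] 0.17069818491078353
```

View pics/o.png

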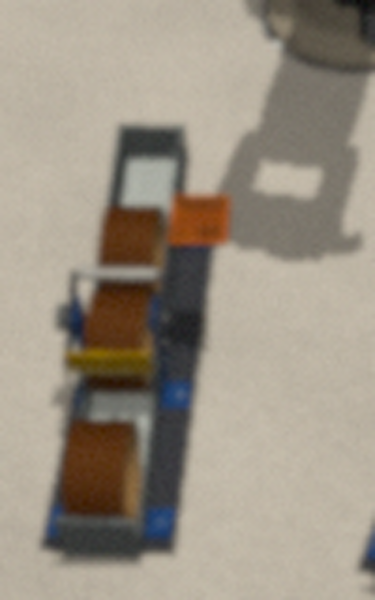

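The gate is closed in front of the next roll: its yellow edge reads rows 243.4–249.2, against 243.6–249.2 at rest. The paddle is back at its rest rows, and one roll sits at the pick-up end. The rolls behind have moved up one place. I let things settle, then hand in.

Emit:
carry_out(rows="1 0 0 0 0 0 0;1 0 0 0 0 0 0;1 0 0 0 0 0 0;1 0 0 0 0 0 0;1 0 0 0 0 0 0")

```text
clock: 11.25
eef_pos: [470.5, 56.8, 258.7]
tcp_rot: [[-0.997, -0.081, -0.0], [-0.081, 0.997, -0.0], [0.0, 0.0, -1.0]]
contact_force: [0.1, -0.8, -0.0]
gripper_width: -0.3
```

```bash
python3 - <<'E'
from h import *
i=bot.capture("scene")[:,:,::-1].astype(int);a=cv2.imread("pics/scene0.png").astype(int)
d=(cv2.GaussianBlur(np.abs(i-a).max(2).astype(np.uint8),(5,5),0)>45).astype(np.uint8)
for s in cv2.connectedComponentsWithStats(d)[2][1:]:
    if s[4]>20: print(s)
print(bot.finish_job())
E
```

```text
[ 336    0   45   34 1188]
[405  12  37  24 517]
[370  34  12  53 328]
[409  39   9   6  32]
[ 312   43   52   46 1133]
[441  45  52  33 521]
[363  89   6  11  55]
[371  89   6  12  61]
[357  90   4   8  24]
[440  99  42  44 814]
[309 106   8  14  80]
[ 318  107   86   59 1546]
[368 111   6  11  53]
[382 110  20  12 126]
[310 126   7   6  29]
[356 134  12  11  87]
[302 141   8   8  26]
[379 149   9   5  22]
[347 152   7   6  28]
[355 158  10   5  30]
[381 158  25  17 203]
[ 294  165   38   54 1263]
[402 168  41  21 440]
[266 190  16  17 229]
[252 261  21  28 515]
the job is handed in; nothing more can be done
None
```

One roll of brown tape was handed out, and the job was handed in at about 11.3 s, well under the 38 s limit. I pressed the brown paddle with the closed fingertips to its firm stop and held it until the front roll reached the pick-up end. Then I let the paddle up and moved the arm clear.

**Last checks:**
- **Paddle and gate:** both are back at their rest rows in the scene image, to within a pixel or two, with the gate closed in front of the second roll.
- **Rolls:** one brown roll is at the pick-up end, and the two behind have moved up one place.
- **Rest of the bench:** comparing the last scene picture with the first showed changes only at the arm, its shadow and the brown chute.
- **Contact:** the force on the tool is about zero. The highest force I read was about 29 N, at the paddle's stop.

**What disagreed:** the stop came at a reported fingertip height of about 85 mm. I had worked out about 120 mm. The force also stayed near zero for most of the press. I don't know the cause, so I went by the pictures and the force rise at the stop instead.

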